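Slide the spotting plate out over the riser's edge

ROBOT

A 6-joint arm with a two-finger parallel gripper is mounted at the origin on a cart in front of the work surface, level with it; the furniture and walls round the work are solid. World frame = base frame: x ahead of the robot, y to its left, z up, the work surface at z = 0. Lengths are in m, angles in degrees, forces in N, time in s.
With the tool pointing down it reaches from about 0.375 to 0.9 m from the base axis. Payload 3.1 kg.
Tool frame: the origin (TCP) lies between the finger pads; the fingertips stand 11 mm ahead of it and the grasp point (between the pads) lies 8 mm behind it; x points along the fingers, y is the direction in which the jaws open and shut, and the axes are right-handed (so a half turn about x gives the same grasp; the last joint's range is limited). The gripper opens to 87 mm and grips with 3 to 60 N. Pads are 19 mm wide; open, the fingers measure 117 mm over their backs; the gripper's body (75 mm by 190 mm) begins 51 mm behind the grasp point.
Start: joints at [-83.108, 30.224, 82.088, -0, 67.689, -10.227], TCP at [0.184, -0.597, 0.234] pointing down, gripper open.
Joint ranges: [-176.69, 176.69], [-43.24, 126.21], [12.49, 139.97], [-82, 262], [0, 151.66], [-163.58, 163.58]. Speed limits (degrees/s): [159.86, 159.86, 180, 180, 180, 180].

INTERFACE

Orientations are given as a 3x3 rotation matrix whose columns are the frame's x, y, z axes.
In Python, from rig import bot gives the robot as it stands.
- The arm moves only by the shell command python3 -m inch 'ROWS' [OPENING]. ROWS is a JSON object of lists of equal length, an entry for each row: "dp": the shift along the tool's x, y, z in mm, a list of three; "yaw": the turn about the tool's x in degrees. In form: {"dp": [[tx, ty, tz], ...], "yaw": [yaw, ...]}. A call has 1 to 20 rows; each row shifts and turns the commanded pose from where the row before left it, along the tool's axes as they then stand; what a row does not reach is not made up. A row lasts 1/12 s, in which the tool goes at most 41.7 mm and 7.16 degrees, less where a joint would pass 70% of its speed; a pose out of reach is approached as far as the arm can. A call is refused whole if a number of a shift passes 41.7 or a number of a turn 7.16, either way. A call with a gripper value outside its range is refused whole. OPENING is the finger opening in mm, from 0 to 87, set as the call begins (- or left out, the last holds). The fingers move at their own pace and stop on an object; the grip force is fixed at half the most. Time passes only in rows, so rows that do not move let the fingers close. It gives the time, the measured TCP pose, the force and the opening at its end, in the units of the state.
- bot.read_state(): the state, without advancing time (a new reading comes with each control period).
- bot.capture(name): name is "side" or "top" or "wrist"; returns a dict with "color" (480x640x3 uint8, red, green, blue), "intrinsics" (3x3 intrinsics, pixels), "k1" (the pictures are not rectified: a ray, as slopes to the right and down, at radius r is drawn at 1 + k1 r^2 times it, then the intrinsics apply), "pose" (4x4, takes a point from camera to world coordinates). Camera axes: x right, y down, z forward; pixel columns grow to the right and rows downward; lengths in m; the calibration is good to about 2 mm. A picture is of the moment at which its call begins. There is no depth.
- bot.hand_in(): hands the job in, once; it reports no verdict.
The state is a dict: "time_s": time; "joint_positions": joint angles; "qvel": joint speeds; "tau": joint torques, N m; "position": TCP position; "tcp_rot": TCP orientation; "force": force on the tool from outside, world axes, zero at the start; "moment": the same for the moment, N m; "opening": opening from 0.0 (shut) to 1.0 (fully open).
Only numpy, scipy, OpenCV 4.12 (cv2) and the standard library are available. Lean on these libraries where they do the work, as an engineer would, in place of code of your own. Each camera call takes 0.05 s, during which the arm holds its last target.

TASK

Push the larger of the two white spotting plates on the grey metal riser straight out towards the robot until it sticks out 30 mm over the riser's front edge, square to that edge, so that the next person can get their fingers under it. Only push it along the riser with the fingers, do not pick it up or tip it, and leave the small plate, the bottle, the cups and the tape roll where they are.

Things in the scene. Friction and masses are not known exactly. Their poses are not given: they have to be found in the camera images.
- riser: low grey painted sheet-metal bench riser that is fixed to the worktop, its top 220 mm deep (x) by 400 mm wide (y), 60 mm high. Origin: centre of its underside, on the worktop; x points away from the robot, so the front edge lies at x = -0.11 m, z is up. The top surface is at z = 0.06 m, flat and without any rim.
- riser_edge (a point): middle of the riser's front edge (the one towards the robot), at the height of its top surface; axes as the riser's
- large_plate: larger white ceramic spotting plate with twelve round wells (3 x 4), solid, 90 mm (x) by 120 mm (y), 10 mm thick, about 0.25 kg, loose, lying flat on the riser. Origin: centre of its underside; x points roughly away from the robot, z up. It starts wholly on the riser, on its left or right half, up to 0.25 rad out of square with it. It slides with ordinary friction.
- plate_front (a point): middle of the large plate's long front side face (towards the robot), half-way up, 45 mm from the plate's centre; it is 30 mm in front of the riser's front edge when the job is done
- small_plate: smaller white ceramic spotting plate with six wells (3 x 2), 90 mm (x) by 66 mm (y), 10 mm thick, loose, on the other half of the riser; to be left alone. Origin: centre of its underside
- bottle: small reagent bottle, 36 mm wide, 60 mm high, standing loose on the riser between the two plates; to be left alone. Origin: centre of its underside
- cup_a: lidded specimen cup, 64 mm wide, 66 mm high, on the worktop left of the riser; to be left alone. Origin: centre of its underside
- cup_b: lidded specimen cup, 58 mm wide, 66 mm high, on the worktop right of the riser; to be left alone. Origin: centre of its underside
- tape: roll of tape lying flat, 104 mm wide, 25 mm high, on the worktop left of the riser; to be left alone. Origin: centre of its underside
Mind the look-alikes: they are no part of the job. Leave any blue look-alike of the large_plate alone.

How it is judged:
By the outcome, as a careful person would: the job done as asked, in the order asked, and still so for the second after the job is handed in, with the robot touching nothing.
It also fails if it takes over 35 s, if anything falls off the work surface, if the arm or the gripper's body presses on something with over 40 N, if the wrist force passes 120 N, or if a joint passes its speed limit or range.

## Working session

There is one attempt and no reset: what is moved stays moved. The work goes in short steps, Python scripts to look and compute and a shell command to move; the robot and the scene stay as the last step left them, time stands still between calls to the robot, and variables do not carry over. Pictures are saved under pics/ and viewed, and the job is handed in when it is done.

```bash
mkdir -p pics; ls; python3 - <<'E'
from rig import bot
import cv2
s=bot.read_state(); print({k:s[k] for k in ("time_s","position","tcp_rot","force","opening")})
import pickle
d={}
for n in("side","top","wrist"):
    c=bot.capture(n); d[n]=c
    cv2.imwrite(f"pics/{n}0.png",cv2.cvtColor(c["color"],cv2.COLOR_RGB2BGR)); print(n,c["intrinsics"],c["k1"],c["pose"])
pickle.dump(d,open("c0.pkl","wb"))
E
```

```text
pics
{'time_s': 0.0, 'position': array([ 0.18391863, -0.59657726,  0.2325604 ]), 'tcp_rot': array([[-2.58188915e-04,  2.94326657e-01, -9.55704846e-01],
       [ 2.17157476e-03, -9.55702459e-01, -2.94326508e-01],
       [-9.99997609e-01, -2.15137636e-03, -3.92400557e-04]]), 'force': array([-0.08728917,  0.72228666, -0.09458562]), 'opening': 0.9978291294361268}
side [[459.20862872   0.         322.66203939]
 [  0.         459.20862872 232.00482817]
 [  0.           0.           1.        ]] -0.027579846854802515 [[ 0.72543823  0.51180075 -0.46021665  1.04299483]
 [ 0.68827062 -0.54406473  0.47987198 -0.51932536]
 [-0.00478881 -0.66487108 -0.74694278  0.89447648]
 [ 0.          0.          0.          1.        ]]
top [[595.48394531   0.         317.67711253]
 [  0.         595.48394531 235.76121123]
 [  0.           0.           1.        ]] -0.046457563772776614 [[ 0.00288836 -0.99810634  0.06144427  0.45626467]
 [-0.99982799 -0.00175669  0.01846383  0.01111372]
 [-0.01832093 -0.06148703 -0.99793972  1.57729372]
 [ 0.          0.          0.          1.        ]]
wrist [[406.53483015   0.         320.4129686 ]
 [  0.         406.53483015 238.23812276]
 [  0.           0.           1.        ]] 0.022711623706743747 [[ 0.29492258 -0.925162   -0.23894759  0.24939676]
 [-0.95551945 -0.2860229  -0.07192687 -0.57636296]
 [-0.00180048  0.24953192 -0.9683649   0.38361659]
 [ 0.          0.          0.          1.        ]]
```

View pics/top0.png

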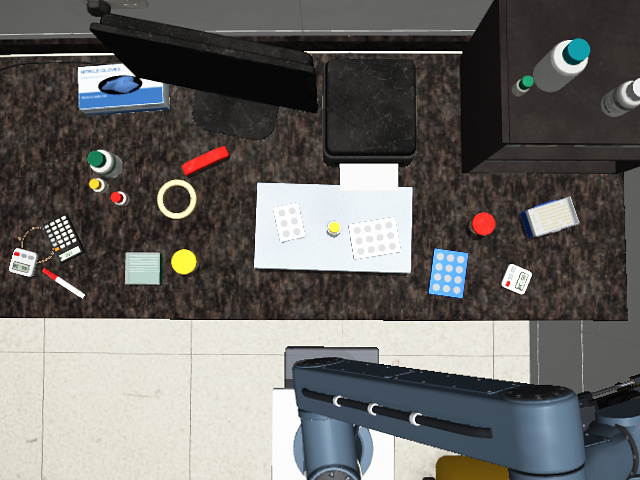

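View pics/side0.png

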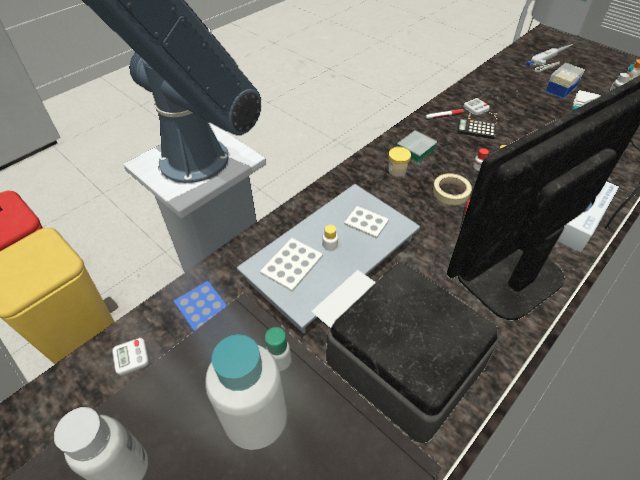

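The top view shows the large plate at about (375,238), in the right half of the riser. The bottle is at (334,228) and the small plate at (289,222). A printer with a paper tongue stands behind the riser at (368,176), close behind the large plate. Next I'll measure these.

```bash
cat > h.py <<'E'
import numpy as np, cv2, pickle
def ray(c,uv):
    K=c["intrinsics"];uv=np.atleast_2d(np.array(uv,float))
    d=np.array([c["k1"],0,0,0,0.])
    x=cv2.undistortPoints(uv.reshape(-1,1,2),K,d,None,None).reshape(-1,2)
    return np.c_[x,np.ones(len(x))]@c["pose"][:3,:3].T
def onz(c,uv,z):
    r=ray(c,uv);o=c["pose"][:3,3];return o+r*((z-o[2])/r[:,2])[:,None]
def proj(c,P):
    P=np.atleast_2d(P);T=np.linalg.inv(c["pose"]);q=P@T[:3,:3].T+T[:3,3];x=q[:,:2]/q[:,2:]
    x=x*(1+c["k1"]*(x**2).sum(1))[:,None];K=c["intrinsics"];return x*K[0,0]+K[:2,2]
def tri(c1,u1,c2,u2):
    A=ray(c1,[u1])[0];B=ray(c2,[u2])[0];a=c1["pose"][:3,3];b=c2["pose"][:3,3]
    s=np.linalg.lstsq(np.c_[A,-B],b-a,rcond=None)[0];p=a+A*s[0];q=b+B*s[1];return (p+q)/2,np.linalg.norm(p-q)
E
python3 - <<'E'
import pickle,cv2,numpy as np
d=pickle.load(open("c0.pkl","rb"))
def crop(n,x,y,w,h,f):
    i=d[n]["color"][y:y+h,x:x+w];cv2.imwrite(f"pics/{n}_crop0.png",cv2.cvtColor(cv2.resize(i,None,fx=f,fy=f,interpolation=cv2.INTER_CUBIC),cv2.COLOR_RGB2BGR))
crop("top",245,150,190,140,4); crop("side",220,170,210,160,3.7)
c=d["top"]["color"]
for p in[(375,225),(352,205),(368,176),(300,250),(395,262)]:print(p,c[p[1],p[0]])
E
```

```text
(375, 225) [234 236 238]
(352, 205) [235 243 247]
(368, 176) [250 250 250]
(300, 250) [237 244 248]
(395, 262) [240 247 250]
```

View pics/top_crop0.png

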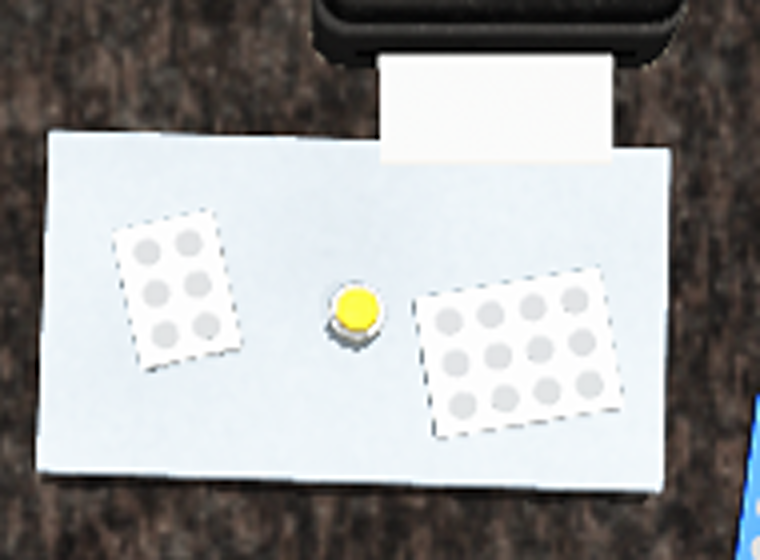

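View pics/side_crop0.png

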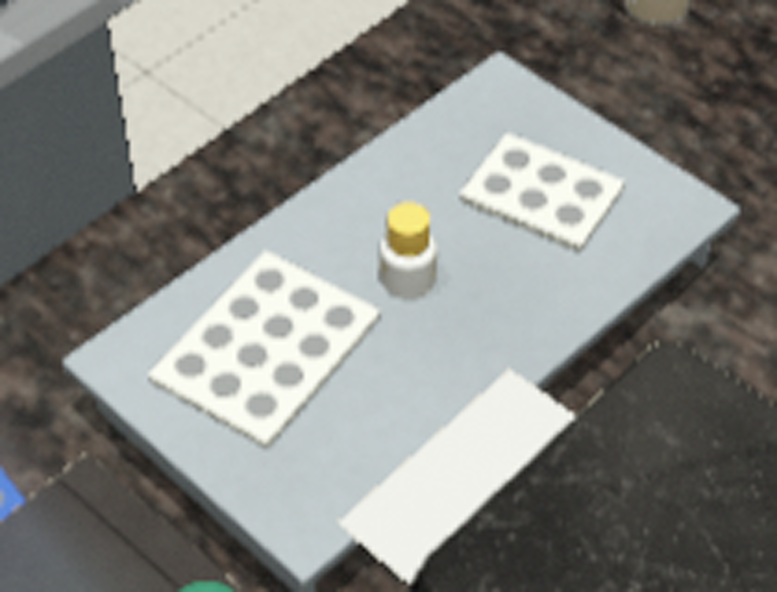

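```bash
python3 - <<'E'
from h import *
d=pickle.load(open("c0.pkl","rb"));t,s=d["top"],d["side"]
T=lambda p:(np.array(p)+.5)/4-.5+[245,150]
S=lambda p:(np.array(p)+.5)/3.7-.5+[220,170]
np.set_printoptions(precision=4,suppress=True)
pt=[(415,298),(601,267),(622,408),(437,437)];ps=[(380,315),(266,440),(150,378),(268,251)]
rt=[(48,130),(670,149),(662,492),(37,470)];rs=[(740,210),(302,583),(65,360),(500,52)]
for n,a,b,z in(("plate",pt,ps,.07),("riser",rt,rs,.06)):
    A=onz(t,T(a),z);B=onz(s,S(b),z);print(n,"top\n",A,"\nside\n",B);
    for X in(A,B):
        l=[np.linalg.norm(X[i]-X[i-1]) for i in range(4)]
        e=[np.degrees(np.arctan2(*(X[i]-X[j])[[0,1]])) for i,j in((0,1),(3,2))]
        print("c",X.mean(0),"len",np.round(l,4),"ang of y-edges (dx/dy)",e)
for a,b in (((380,160),(512,369)),((612,163),(342,523)),((612,54),(410,582)),((380,54),(575,414)),((357,308),(408,215))):
    print(tri(t,T([a])[0],s,S([b])[0]))
print("printer front",onz(t,T([(320,50),(680,50)]),.0),onz(t,T([(320,50),(680,50)]),.1))
print("bottle cap",onz(t,T([(357,308)]),.06))
E
```

```text
plate top
 [[ 0.5788 -0.0388  0.07  ]
 [ 0.5987 -0.1568  0.07  ]
 [ 0.5093 -0.1696  0.07  ]
 [ 0.4907 -0.0527  0.07  ]] 
side
 [[ 0.5828 -0.0411  0.07  ]
 [ 0.5988 -0.155   0.07  ]
 [ 0.5152 -0.1717  0.07  ]
 [ 0.494  -0.0522  0.07  ]]
c [ 0.5444 -0.1045  0.07  ] len [0.0892 0.1196 0.0904 0.1184] ang of y-edges (dx/dy) [np.float64(-9.581420451832026), np.float64(-9.026266545891849)]
c [ 0.5477 -0.105   0.07  ] len [0.0895 0.115  0.0852 0.1214] ang of y-edges (dx/dy) [np.float64(-8.022180457448869), np.float64(-10.089333975307607)]
riser top
 [[ 0.6878  0.1968  0.06  ]
 [ 0.6756 -0.2025  0.06  ]
 [ 0.4563 -0.1959  0.06  ]
 [ 0.4692  0.2018  0.06  ]] 
side
 [[ 0.6898  0.1936  0.06  ]
 [ 0.6772 -0.2035  0.06  ]
 [ 0.4602 -0.1944  0.06  ]
 [ 0.4721  0.2018  0.06  ]]
c [0.5722 0.     0.06  ] len [0.2186 0.3995 0.2194 0.3979] ang of y-edges (dx/dy) [np.float64(1.741413826645977), np.float64(1.8601402189157583)]
c [ 0.5748 -0.0006  0.06  ] len [0.2179 0.3973 0.2172 0.3964] ang of y-edges (dx/dy) [np.float64(1.825457976518087), np.float64(1.7240276323121646)]
(array([ 0.668 , -0.0159,  0.0675]), np.float64(0.0020623877315895014))
(array([ 0.6671, -0.1636,  0.0643]), np.float64(0.0033116387538969978))
(array([ 0.7306, -0.1667,  0.0788]), np.float64(0.008662256486004643))
(array([ 0.7282, -0.0203,  0.0836]), np.float64(0.011884261686617674))
(array([ 0.5687, -0.0014,  0.1201]), np.float64(0.0006569465032926188))
printer front [[ 0.7508  0.0223  0.    ]
 [ 0.751  -0.2182  0.    ]] [[ 0.7322  0.0216  0.1   ]
 [ 0.7323 -0.2037  0.1   ]]
bottle cap [[ 0.5731 -0.0021  0.06  ]]
```

```bash
python3 -m inch '{"dp":[[0,0,0],[0,0,0],[0,0,0],[0,-12,-10],[0,-25,-21],[0,-25,-21],[0,-25,-21],[0,-25,-21],[0,-25,-21],[0,-25,-21],[0,-25,-21],[0,-25,-21],[0,-25,-21],[0,-25,-21],[0,-25,-21],[0,-25,-21],[0,-25,-21],[0,-25,-21],[0,-12,-10],[0,0,0]],"yaw":[6.3,6.3,6.3,0,0,0,0,0,0,0,0,0,0,0,0,0,0,0,0,0]}' 60
python3 - <<'E'
from rig import bot
import cv2
s=bot.read_state();print(s["position"],s["tcp_rot"],s["joint_positions"],s["force"],s["opening"])
for n in("side","wrist"):
    c=bot.capture(n);cv2.imwrite(f"pics/{n}1.png",cv2.cvtColor(c["color"],cv2.COLOR_RGB2BGR))
E
```

```text
time_s: 1.82
position: [0.511, -0.229, 0.2334]
tcp_rot: [[0.0, -0.023, -1.0], [0.002, -1.0, 0.023], [-1.0, -0.002, -0.0]]
force: [-0.3, -0.8, -0.4]
opening: 0.687
[ 0.51101261 -0.22900578  0.23339353] [[ 3.10075524e-04 -2.33961266e-02 -9.99726225e-01]
 [ 1.71266946e-03 -9.99724794e-01  2.33966243e-02]
 [-9.99998485e-01 -1.71945529e-03 -2.69920358e-04]] [-35.62043524  25.22919487  91.53292728   0.10088829  63.28062315
  55.67480654] [-0.3270751  -0.79403451 -0.37746331] 0.6866613500735385
```

View pics/side1.png

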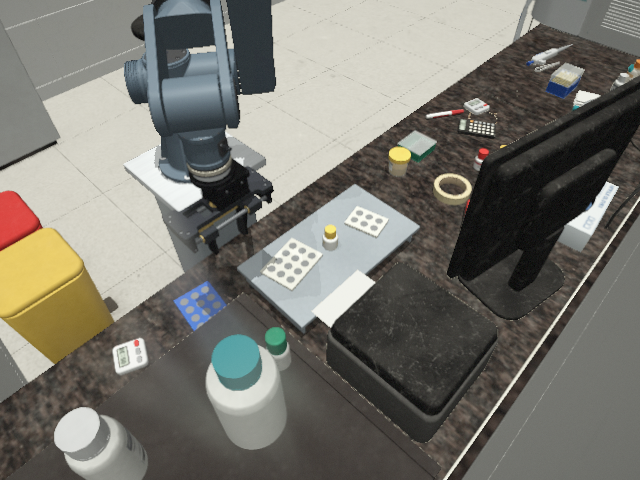

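View pics/wrist1.png

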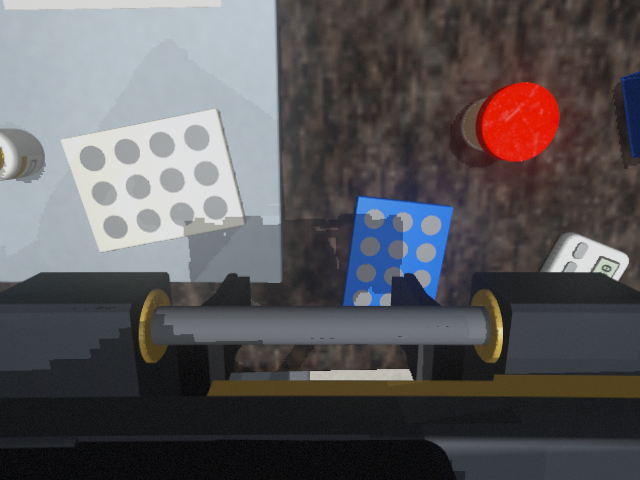

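```bash
python3 -m inch '{"dp":[[0,-10,-9],[0,-21,-18],[0,-21,-19],[0,-21,-18],[0,-21,-19],[0,-21,-18],[0,-10,-9],[0,0,0],[20,0,0],[30,0,0],[30,0,0],[30,0,0],[20,0,0],[10,0,0],[0,0,0],[0,0,0]],"yaw":[0.45,0,0,0,0,0,0,0,0,0,0,0,0,0,0,0]}' 60
python3 - <<'E'
from rig import bot
import cv2
for n in("side","wrist","top"):
    c=bot.capture(n);cv2.imwrite(f"pics/{n}2.png",cv2.cvtColor(c["color"],cv2.COLOR_RGB2BGR))
    if n=="side":
        cv2.imwrite(f"pics/{n}2c.png",cv2.cvtColor(cv2.resize(c["color"][150:340,220:440],None,fx=3,fy=3,interpolation=cv2.INTER_CUBIC),cv2.COLOR_RGB2BGR))
E
```

```text
time_s: 3.25
position: [0.6238, -0.1138, 0.0938]
tcp_rot: [[-0.0, -0.04, -0.999], [-0.0, -0.999, 0.04], [-1.0, 0.0, 0.0]]
force: [-0.3, -0.3, -0.6]
opening: 0.689
```

View pics/side2c.png

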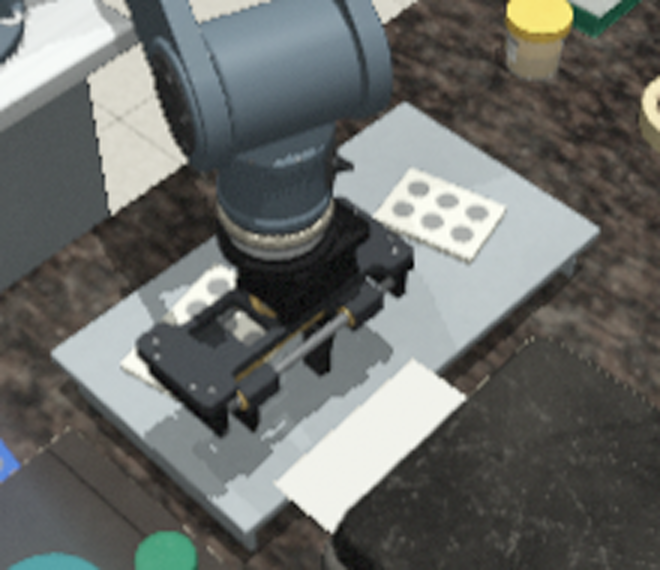

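View pics/wrist2.png

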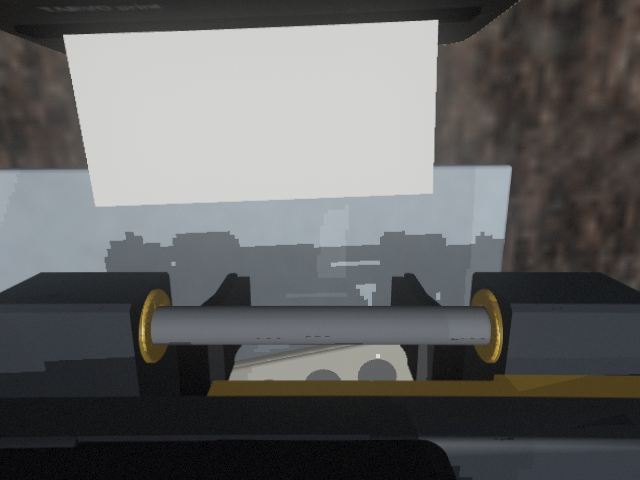

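View pics/top2.png

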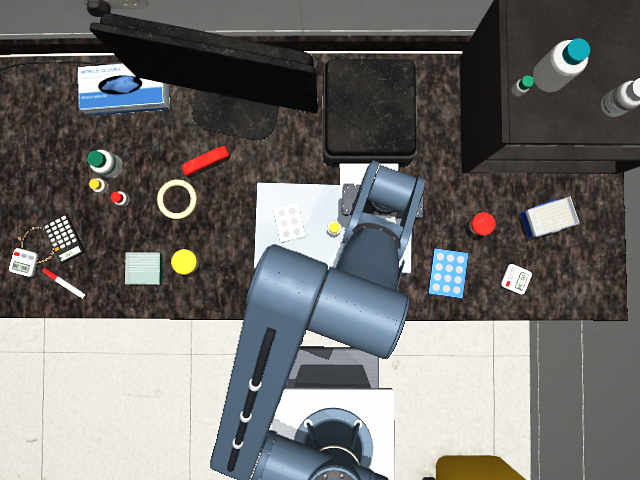

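The fingers are behind the plate. In the wrist view its rear edge runs at (235–410,355), and the paper front lies well behind at row 205. I'll trim the yaw and y, then lower.

```bash
python3 -m inch '{"dp":[[0,-3,0],[0,-3,0],[8,0,0],[7,0,0],[4,0,0],[0,0,0],[0,0,0]],"yaw":[-0.5,0,0,0,0,0,0]}'
python3 - <<'E'
from rig import bot
s=bot.read_state();print(s["position"],s["tcp_rot"][:,1],s["force"])
E
```

```text
time_s: 3.98
position: [0.6239, -0.1064, 0.0737]
tcp_rot: [[-0.002, -0.03, -1.0], [0.001, -1.0, 0.03], [-1.0, -0.0, 0.002]]
force: [-0.6, 0.7, -0.3]
opening: 0.688
[ 0.62393181 -0.10635244  0.0736709 ] [-3.01573848e-02 -9.99545051e-01 -4.72715286e-04] [-0.57198236  0.74514998 -0.27868881]
```

```bash
python3 -m inch '{"dp":[[0,0,2],[0,0,4],[0,0,4],[0,0,4],[0,0,4],[0,0,4],[0,0,4],[0,0,4],[0,0,4],[0,0,4],[0,0,4],[0,0,4],[0,0,4],[0,0,4],[0,0,4],[0,0,4],[0,0,4],[0,0,4],[0,0,2],[0,0,0]],"yaw":[0,0,0,0,0,0,0,0,0,0,0,0,0,0,0,0,0,0,0,0]}'
python3 - <<'E'
from rig import bot
import cv2
s=bot.read_state();print(s["position"],s["tcp_rot"][:,1],s["force"])
for n in("side","wrist"):
    c=bot.capture(n);cv2.imwrite(f"pics/{n}3.png",cv2.cvtColor(c["color"],cv2.COLOR_RGB2BGR))
    if n=="side":
        cv2.imwrite(f"pics/{n}3c.png",cv2.cvtColor(cv2.resize(c["color"][150:340,220:440],None,fx=3,fy=3,interpolation=cv2.INTER_CUBIC),cv2.COLOR_RGB2BGR))
E
```

```text
time_s: 5.65
position: [0.5514, -0.1041, 0.0744]
tcp_rot: [[-0.002, -0.03, -1.0], [0.0, -1.0, 0.03], [-1.0, -0.0, 0.002]]
force: [1.0, -1.1, 0.6]
opening: 0.687
[ 0.55135979 -0.10414396  0.07441855] [-3.01898809e-02 -9.99544084e-01 -4.41879533e-04] [ 0.97382656 -1.08898752  0.58611604]
```

View pics/side3c.png

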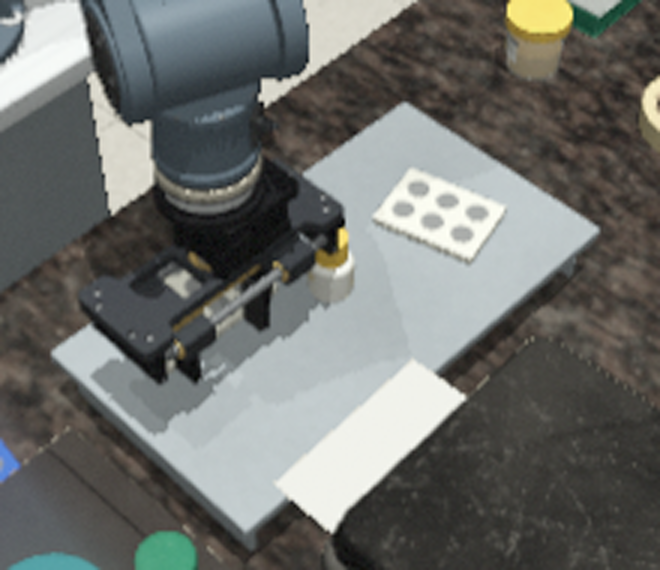

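View pics/wrist3.png

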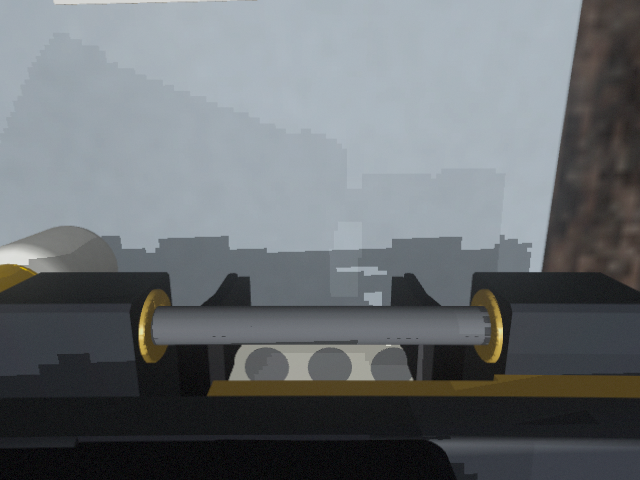

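```bash
python3 -m inch '{"dp":[[0,0,2],[0,0,3],[0,0,3],[0,0,3],[0,0,2],[0,0,1],[0,0,0],[0,0,0]],"yaw":[0,0,0,0,0,0,0,0]}'
python3 -m inch '{"dp":[[0,0,-4],[0,0,-8],[0,0,-8],[-20,0,0],[-35,0,0],[-40,0,0],[-40,0,0],[-10,0,-20],[0,10,-40],[0,20,-40],[0,30,-20],[0,40,0],[0,40,0],[0,40,0],[0,20,0],[0,0,0],[0,0,0]],"yaw":[0,0,0,0,0,0,0,0,0,0,0,0,0,0,0,0,0]}'
python3 - <<'E'
from rig import bot
import cv2,pickle
d={}
for n in("side","top"):
    c=bot.capture(n);d[n]=c;cv2.imwrite(f"pics/{n}4.png",cv2.cvtColor(c["color"],cv2.COLOR_RGB2BGR))
pickle.dump(d,open("c4.pkl","wb"))
def crop(n,x,y,w,h,f):
    i=d[n]["color"][y:y+h,x:x+w];cv2.imwrite(f"pics/{n}4c.png",cv2.cvtColor(cv2.resize(i,None,fx=f,fy=f,interpolation=cv2.INTER_CUBIC),cv2.COLOR_RGB2BGR))
crop("top",245,150,190,140,4); crop("side",220,170,210,160,3.7)
E
```

```text
time_s: 6.42
position: [0.538, -0.1038, 0.0745]
tcp_rot: [[-0.001, -0.03, -1.0], [0.0, -1.0, 0.03], [-1.0, -0.0, 0.001]]
force: [-0.4, 0.0, -0.0]
opening: 0.686
time_s: 7.83
position: [0.6696, -0.3076, 0.2191]
tcp_rot: [[-0.0, -0.032, -0.999], [0.001, -0.999, 0.032], [-1.0, -0.001, 0.0]]
force: [-1.0, 1.1, 0.5]
opening: 0.69
```

View pics/side4c.png

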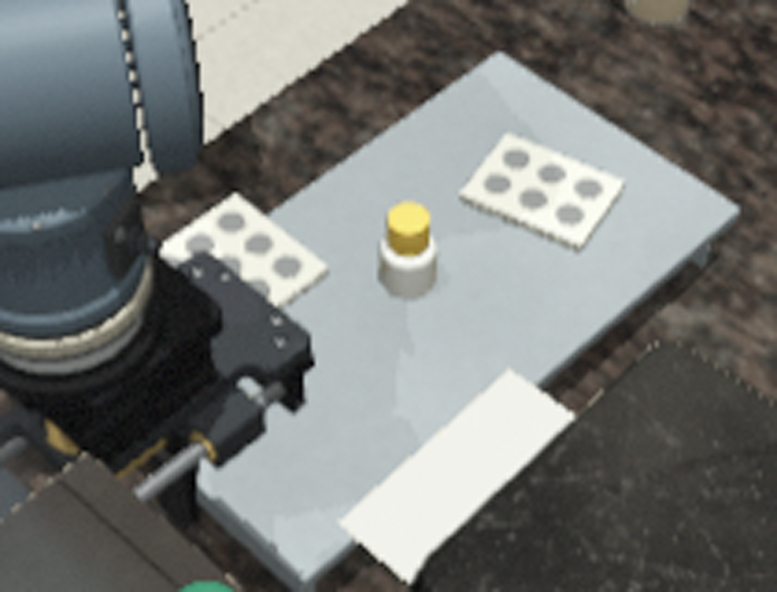

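View pics/top4c.png

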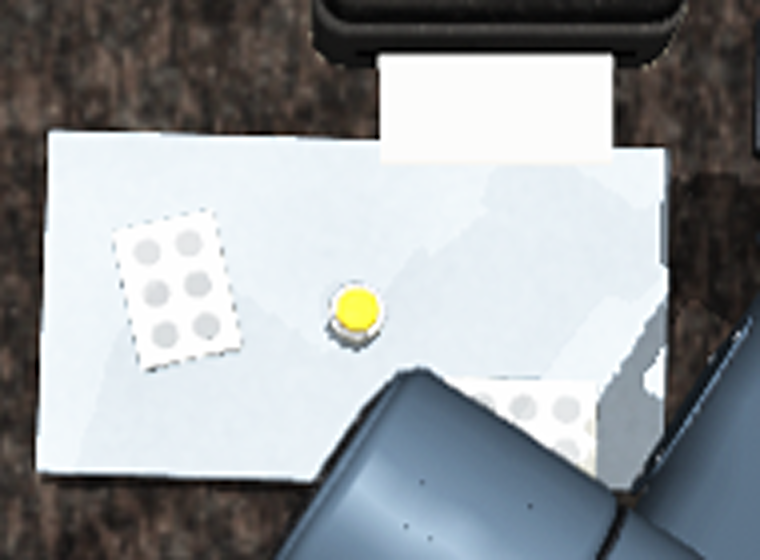

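```bash

python3 -m inch '{"dp":[[0,0,15],[0,0,30],[0,0,35],[0,0,35],[0,10,35],[0,20,35],[0,30,30],[0,35,10],[0,35,0],[0,35,0],[0,35,0],[0,35,0],[0,15,0],[0,0,0],[0,0,0]],"yaw":[0,0,0,0,0,0,0,0,0,0,0,0,0,0,0]}'
python3 - <<'E'
from rig import bot
import cv2,pickle
d={}
for n in("side","top"):
    c=bot.capture(n);d[n]=c;cv2.imwrite(f"pics/{n}5.png",cv2.cvtColor(c["color"],cv2.COLOR_RGB2BGR))
pickle.dump(d,open("c5.pkl","wb"))
def crop(n,x,y,w,h,f):
    i=d[n]["color"][y:y+h,x:x+w];cv2.imwrite(f"pics/{n}5c.png",cv2.cvtColor(cv2.resize(i,None,fx=f,fy=f,interpolation=cv2.INTER_CUBIC),cv2.COLOR_RGB2BGR))
crop("top",245,150,190,140,4); crop("side",220,170,210,160,3.7)
E
```

```text
time_s: 9.18
position: [0.4386, -0.5478, 0.2193]
tcp_rot: [[-0.0, -0.029, -1.0], [0.002, -1.0, 0.029], [-1.0, -0.002, 0.0]]
force: [-0.1, 0.3, 0.2]
opening: 0.69
```

View pics/side5c.png

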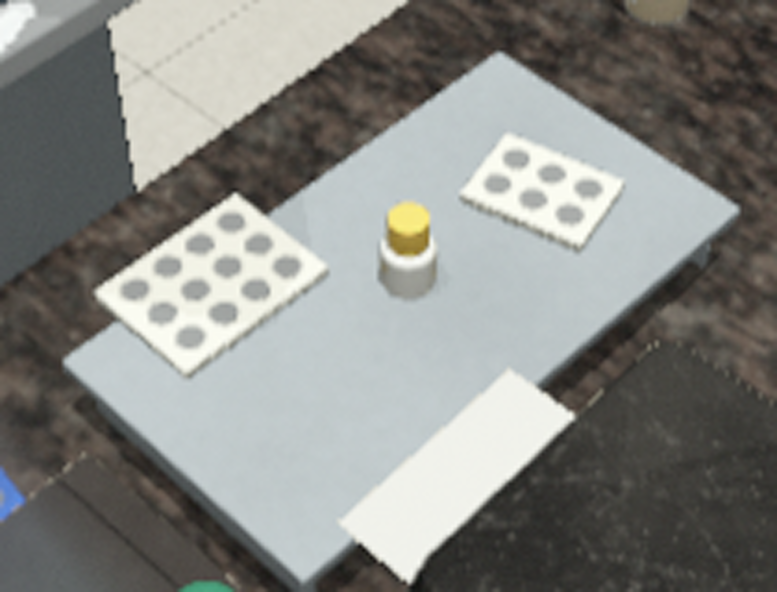

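View pics/top5c.png

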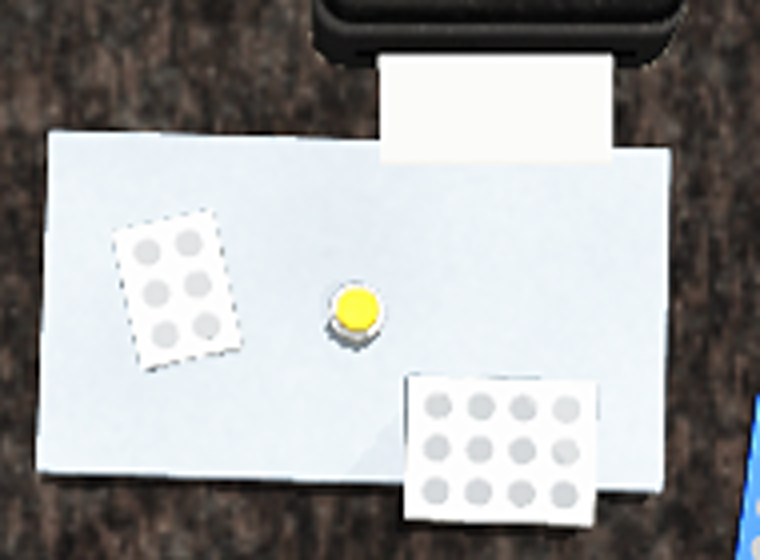

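```bash
cat > m.py <<'E'
from h import *
import sys
np.set_printoptions(precision=4,suppress=True)
def meas(c):
    g=c["color"].astype(float).mean(2)
    def edge(cols,r0,r1):
        out=[]
        for u in cols:
            p=g[r0:r1,u];hi=np.median(p[:4]);th=(hi+np.median(p[-5:]))/2
            i=np.where(p<th)[0][0];out.append((u,r0+i-1+(p[i-1]-th)/(p[i-1]-p[i])))
        return np.array(out)
    R=edge([*range(258,340),*range(399,408)],260,284); P=edge(range(350,391),270,294)
    r=onz(c,R,.06);p=onz(c,P,.07)
    def fit(q):
        k=np.polyfit(q[:,1],q[:,0],1)
        for _ in range(3):
            e=abs(q[:,0]-np.polyval(k,q[:,1]));m=e<.0012;k=np.polyfit(q[m,1],q[m,0],1)
        return k,m.mean(),e[m].std()
    kr,a,s1=fit(r);kp,b,s2=fit(p);y=-.105
    print("riser slope deg",np.degrees(np.arctan(kr[0])),"plate",np.degrees(np.arctan(kp[0])),a,b,s1,s2)
    ym=p[:,1].mean();print("overhang",(np.polyval(kr,ym)-np.polyval(kp,ym))*np.cos(np.arctan(kr[0])),"y ctr",ym)
if __name__=="__main__": meas(pickle.load(open(sys.argv[1],"rb"))["top"])
E
python3 m.py c5.pkl
python3 - <<'E'
from h import *
np.set_printoptions(precision=4,suppress=True)
d=pickle.load(open("c5.pkl","rb"));t,s=d["top"],d["side"]
T=lambda p:(np.array(p)+.5)/4-.5+[245,150]
S=lambda p:(np.array(p)+.5)/3.7-.5+[220,170]
A=onz(t,T([(406,375),(597,381),(593,526),(404,519)]),.07);B=onz(s,S([(328,269),(188,372),(96,294),(236,193)]),.07)
for X,r in((A,[.5722,0]),(B,[.5748,-.0006])):
    a=np.radians(1.8);Q=(X[:,:2]-r);x=Q@[np.cos(a),-np.sin(a)];y=Q@[np.sin(a),np.cos(a)]
    print(np.c_[x,y],"ctr",x.mean(),y.mean())
E
```

```text
riser slope deg 1.6676275219822894 plate 1.702092784048018 1.0 1.0 0.0002051919188538173 0.00023070004634574094
overhang 0.02262737466191803 y ctr -0.09331581429091783
[[-0.0413 -0.0344]
 [-0.041  -0.1552]
 [-0.1326 -0.1552]
 [-0.1322 -0.036 ]] ctr -0.08677321014189275 -0.09522603443872801
[[-0.0409 -0.0372]
 [-0.0414 -0.1537]
 [-0.1292 -0.155 ]
 [-0.132  -0.0349]] ctr -0.0858579736009368 -0.09517869379387173
```

Overhang is now about 22 mm and the plate is square to within 0.1°. Turning it square carried its centre about 10 mm sideways, towards the bottle. The task says "straight out", so I'll nudge the plate back on its left side with closed fingers. The last few mm from behind will then square it again.

```bash

python3 -m inch '{"dp":[[0,-10,-1],[0,-25,-2],[0,-35,-2],[0,-35,-2],[0,-35,-2],[0,-35,-2],[0,-35,-2],[0,-35,-2],[0,-35,-2],[0,-35,-2],[0,-35,-2],[0,-35,-2],[0,-35,-2],[0,-35,-2],[0,-35,-2],[0,-35,-2],[0,-27,-1],[0,-10,0],[0,0,0],[0,0,0]],"yaw":[0,0,0,0,0,0,0,0,0,0,0,0,0,0,0,0,0,0,0,0]}' 0
```

```text
time_s: 10.95
position: [0.486, 0.0123, 0.2199]
tcp_rot: [[0.0, -0.028, -1.0], [-0.001, -1.0, 0.028], [-1.0, 0.001, -0.0]]
force: [0.6, 0.0, 0.1]
opening: 0.007
```

```bash

python3 -m inch '{"dp":[[0,8,0],[10,9,0],[25,0,0],[30,0,0],[30,0,0],[25,0,0],[15,0,0],[10,0,0],[0,0,0],[0,0,0]],"yaw":[0,0,0,0,0,0,0,0,0,0]}'
python3 - <<'E'
from rig import bot
import cv2
for n in("side","wrist"):
    c=bot.capture(n);i=c["color"]
    if n=="side": i=cv2.resize(i[170:330,220:430],None,fx=3.7,fy=3.7)
    cv2.imwrite(f"pics/{n}6.png",cv2.cvtColor(i,cv2.COLOR_RGB2BGR))
s=bot.read_state();print(s["position"],s["force"])
E
```

```text
time_s: 11.78
position: [0.4864, -0.0066, 0.0745]
tcp_rot: [[-0.0, -0.032, -0.999], [-0.0, -0.999, 0.032], [-1.0, 0.0, 0.0]]
force: [0.9, 0.3, -0.4]
opening: 0.007
[ 0.48699139 -0.00620041  0.07545753] [-0.70773406  0.31072876 -1.26948208]
```

View pics/side6.png

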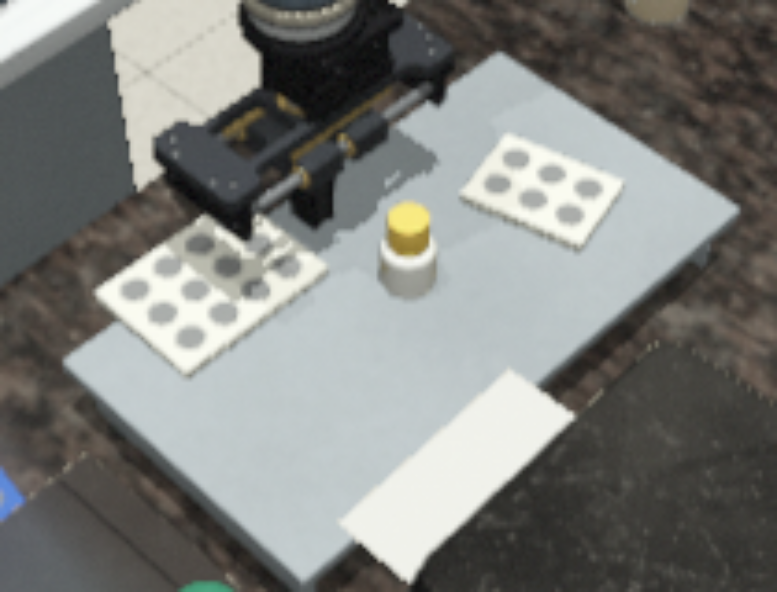

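View pics/wrist6.png

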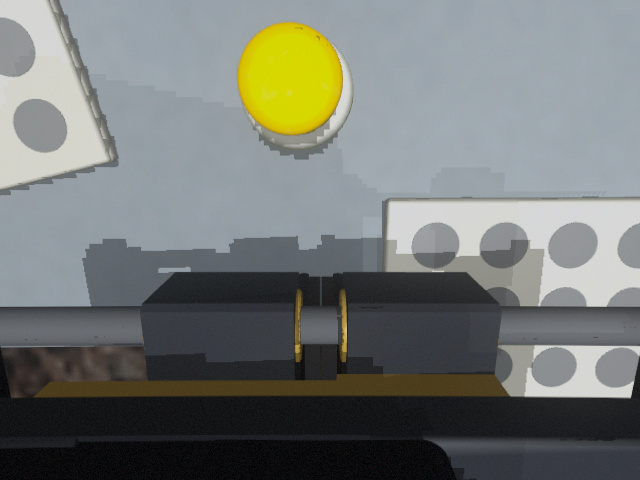

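```bash

python3 -m inch '{"dp":[[1,2,0],[0,3,0],[0,3,0],[0,3,0],[0,3,0],[0,3,0],[0,2,0],[0,1,0],[0,0,0],[0,0,0]],"yaw":[0,0,0,0,0,0,0,0,0,0]}'
python3 - <<'E'
from rig import bot
import cv2
from h import *
for n in("side",):
    c=bot.capture(n);i=c["color"]
    pickle.dump(c,open("c7.pkl","wb"))
    if n=="side": i=cv2.resize(i[170:330,220:430],None,fx=3.7,fy=3.7,interpolation=cv2.INTER_CUBIC)
    cv2.imwrite(f"pics/{n}7.png",cv2.cvtColor(i,cv2.COLOR_RGB2BGR))
E
```

```text
time_s: 12.72
position: [0.4856, -0.0255, 0.0735]
tcp_rot: [[-0.0, -0.03, -1.0], [-0.0, -1.0, 0.03], [-1.0, 0.0, 0.0]]
force: [-0.5, 0.1, 0.2]
opening: 0.002
```

View pics/side7.png

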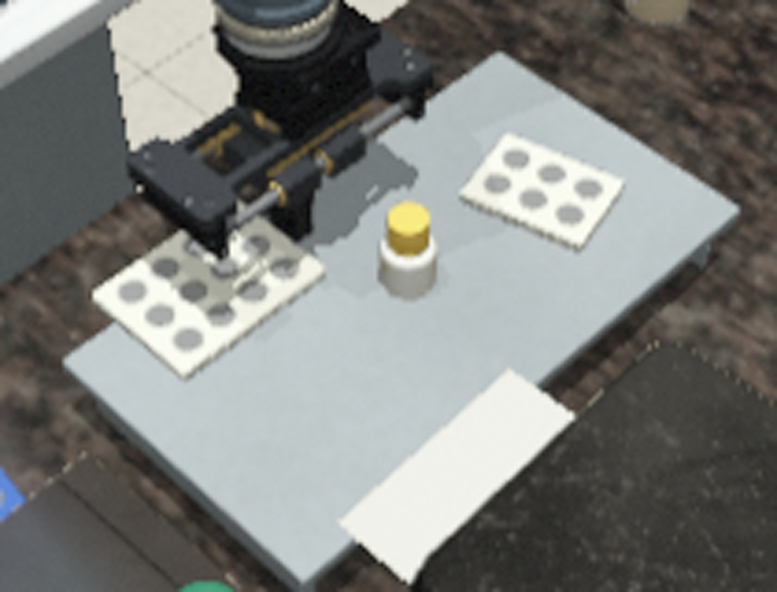

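The plate has moved only about 2 mm, because the fingertips are thinner than I assumed. I'll push 8 mm more.

```bash

python3 -m inch '{"dp":[[0,1,0],[0,2,0],[0,2,0],[0,2,0],[0,1,0],[0,0,0],[0,0,0],[0,-4,0],[0,-8,0],[-20,0,0],[-35,0,0],[-40,0,0],[-40,0,0],[-10,0,0],[0,0,0]],"yaw":[0,0,0,0,0,0,0,0,0,0,0,0,0,0,0]}'
python3 - <<'E'
from rig import bot
import cv2
from h import *
d={}
for n in("side","top"):
    c=bot.capture(n);i=c["color"];d[n]=c
    i=cv2.resize(i[170:330,220:430],None,fx=3.7,fy=3.7,interpolation=cv2.INTER_CUBIC)
    cv2.imwrite(f"pics/{n}8.png",cv2.cvtColor(i,cv2.COLOR_RGB2BGR))
pickle.dump(d,open("c8.pkl","wb"))
E
```

```text
time_s: 14.02
position: [0.488, -0.0212, 0.2222]
tcp_rot: [[0.009, -0.029, -1.0], [-0.002, -1.0, 0.029], [-1.0, 0.002, -0.009]]
force: [0.6, 0.1, 0.8]
opening: 0.001
```

View pics/side8.png

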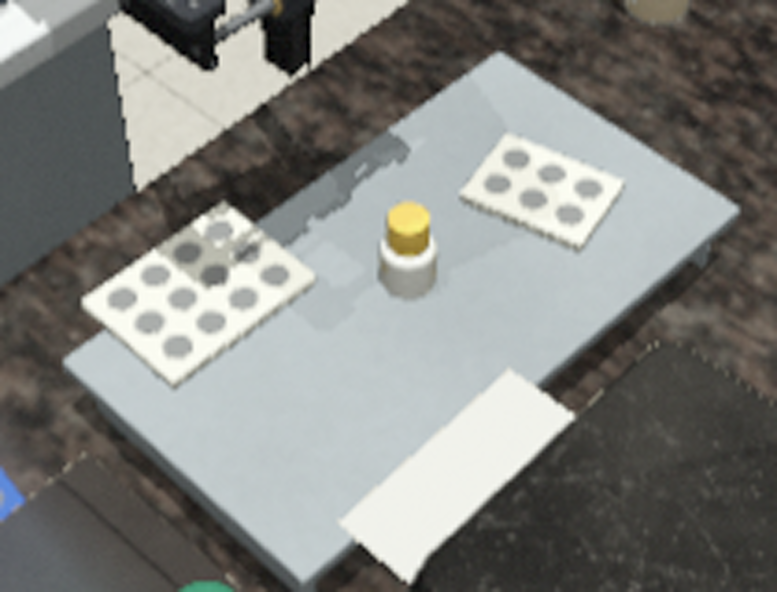

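View pics/top8.png

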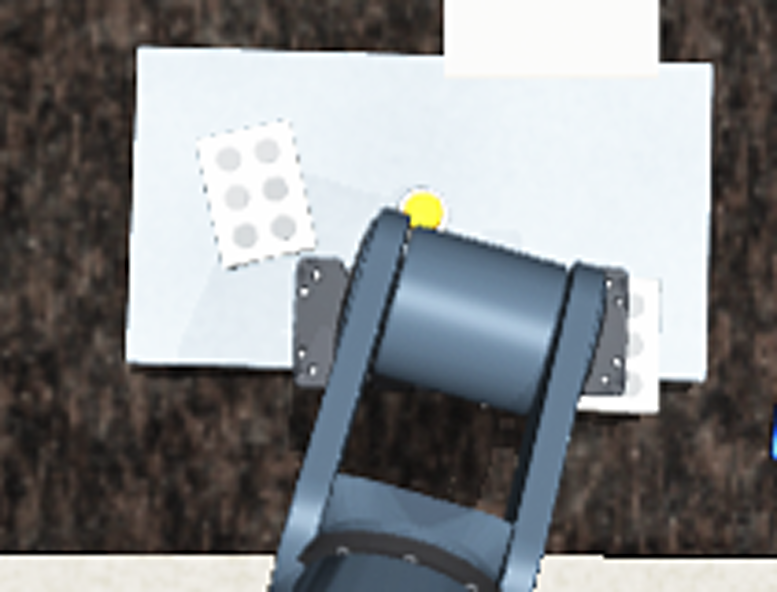

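```bash
python3 - <<'E'
from h import *
np.set_printoptions(precision=4,suppress=True)
s=pickle.load(open("c8.pkl","rb"))["side"]
S=lambda p:(np.array(p)+.5)/3.7-.5+[220,170]
X=onz(s,S([(316,277),(176,384),(82,302),(225,203)]),.07)
a=np.radians(1.75);Q=(X[:,:2]-[.5748,-.0006]);x=Q@[np.cos(a),-np.sin(a)];y=Q@[np.sin(a),np.cos(a)]
print(np.c_[x,y],"ctr",x.mean(),y.mean())
E
python3 -m inch '{"dp":[[0,8,-6],[0,18,-15],[0,20,-18],[0,18,-15],[0,12,-10],[0,4,-3],[0,0,0],[15,0,0],[30,0,0],[30,0,0],[30,0,0],[20,0,0],[10,0,0],[0,0,0],[0,0,0]],"yaw":[0,0,0,0,0,0,0,0,0,0,0,0,0,0,0]}' 60
```

```text
[[-0.0415 -0.0472]
 [-0.0398 -0.1646]
 [-0.1304 -0.1652]
 [-0.1304 -0.0459]] ctr -0.08550468356998323 -0.10570000999918407
time_s: 15.37
position: [0.5497, -0.1028, 0.0833]
tcp_rot: [[-0.001, -0.03, -1.0], [0.001, -1.0, 0.03], [-1.0, -0.001, 0.001]]
force: [-0.0, -0.5, 0.5]
opening: 0.694
```

```bash

python3 -m inch '{"dp":[[5,0,0],[4.5,0,0],[0,0,0],[0,0,2],[0,0,3],[0,0,3],[0,0,3],[0,0,3],[0,0,2],[0,0,1],[0,0,0],[0,0,0]],"yaw":[0,0,0,0,0,0,0,0,0,0,0,0]}'
python3 -c "
from rig import bot
s=bot.read_state();print(s['position'],s['force'])"
```

```text
time_s: 16.37
position: [0.5334, -0.103, 0.0741]
tcp_rot: [[0.0, -0.03, -1.0], [-0.0, -1.0, 0.03], [-1.0, 0.0, -0.0]]
force: [-0.2, 0.4, 0.5]
opening: 0.688
[ 0.53335696 -0.10296647  0.07413224] [-0.21902369  0.40867484  0.52890549]
```

```bash

python3 -m inch '{"dp":[[0,0,1],[0,0,1],[0,0,0.5],[0,0,0],[0,0,0],[0,0,0]],"yaw":[0,0,0,0,0,0]}'
python3 -m inch '{"dp":[[0,0,-4],[0,0,-8],[0,0,-8],[-20,0,0],[-35,0,0],[-40,0,0],[-40,0,0],[-10,10,0],[0,25,0],[0,35,5],[0,35,10],[0,35,10],[0,35,10],[0,35,10],[0,35,10],[0,35,10],[0,35,10],[0,35,10],[0,35,10],[0,35,10]],"yaw":[0,0,0,0,0,0,0,0,0,0,0,0,0,0,0,0,0,0,0,0]}'
python3 -m inch '{"dp":[[0,25,5],[0,10,0],[0,0,0],[0,0,0]],"yaw":[0,0,0,0]}'
python3 - <<'E'
from rig import bot
import cv2
from h import *
d={}
for n,x,y in(("side",220,170),("top",235,140)):
    c=bot.capture(n);i=c["color"];d[n]=c
    i=cv2.resize(i[y:y+160,x:x+210],None,fx=3.7,fy=3.7,interpolation=cv2.INTER_CUBIC)
    cv2.imwrite(f"pics/{n}9.png",cv2.cvtColor(i,cv2.COLOR_RGB2BGR))
pickle.dump(d,open("c9.pkl","wb"))
E
python3 m.py c9.pkl
```

```text
time_s: 16.87
position: [0.5309, -0.1029, 0.0741]
tcp_rot: [[0.0, -0.03, -1.0], [-0.0, -1.0, 0.03], [-1.0, 0.0, -0.0]]
force: [1.5, -0.1, 0.9]
opening: 0.689
time_s: 18.53
position: [0.4327, -0.5217, 0.2188]
tcp_rot: [[-0.0, -0.03, -1.0], [0.001, -1.0, 0.03], [-1.0, -0.001, 0.0]]
force: [0.4, -0.1, -0.1]
opening: 0.691
time_s: 18.87
position: [0.4274, -0.5539, 0.2184]
tcp_rot: [[-0.0, -0.03, -1.0], [0.002, -1.0, 0.03], [-1.0, -0.002, 0.0]]
force: [-0.9, 1.2, -0.2]
opening: 0.691
riser slope deg 1.6696762562902228 plate 1.6763271191657585 1.0 1.0 0.00020180276670141845 0.00019369702937860293
overhang 0.029231403236140794 y ctr -0.09330339067646636
```

View pics/side9.png

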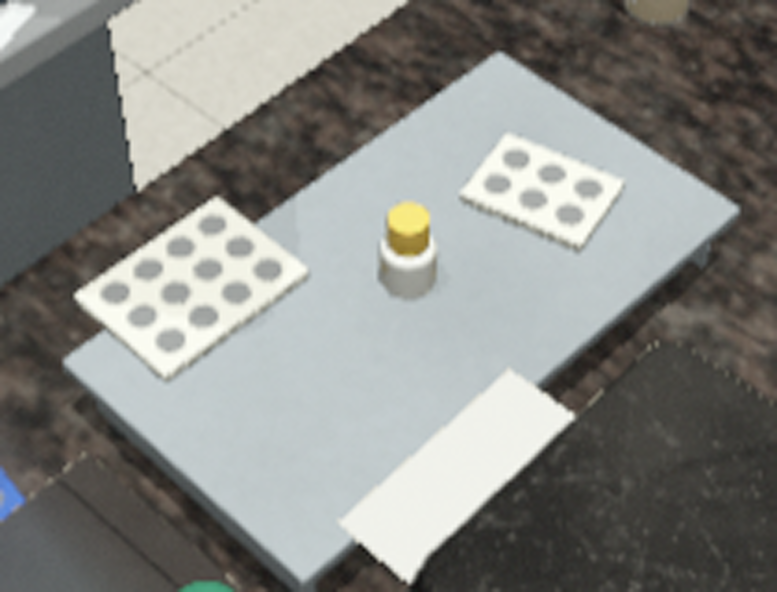

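View pics/top9.png

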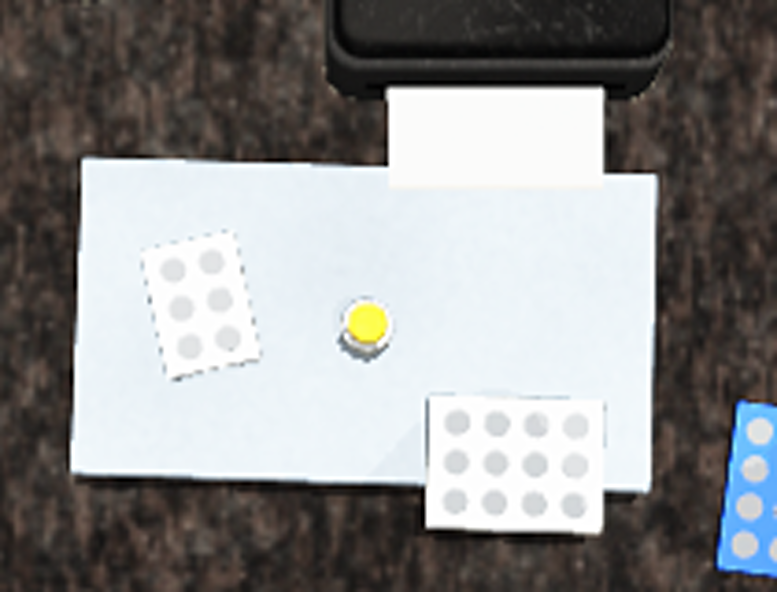

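```bash
python3 - <<'E'
from h import *
from scipy.optimize import least_squares
np.set_printoptions(precision=4,suppress=True)
d=pickle.load(open("c9.pkl","rb"));s,t=d["side"],d["top"]
S=lambda p:(np.array(p)+.5)/3.7-.5+[220,170]
T=lambda p:(np.array(p)+.5)/3.7-.5+[235,140]
# model fits with known sizes: 2D rigid fit of rectangles, corners LR,RR,RF,LF
def rect(q,l,w,z):
    c,sn=np.cos(q[2]),np.sin(q[2]);L=np.array([(l,w),(l,-w),(-l,-w),(-l,w)])
    return np.c_[L@np.array([[c,sn],[-sn,c]])+q[:2],np.full(4,z)]
def fit(c,uv,l,w,z): 
    f=least_squares(lambda q:(proj(c,rect(q,l,w,z))-uv).ravel(),[.55,0,0]);return f.x,np.abs(f.fun).max()
for n,c,pu,ru in(("side",s,S([(309,271),(168,376),(75,296),(217,197)]),S([(741,210),(302,584),(65,361),(500,52)])),
  ("top",t,T([(428,396),(605,402),(602,534),(426,527)]),T([(82,157),(657,175),(651,492),(72,472)]))):
    p,e1=fit(c,pu,.045,.06,.07);r,e2=fit(c,ru,.11,.2,.06)
    D=p[:2]-r[:2];a=r[2];print(n,"rel x,y",D@[np.cos(a),np.sin(a)],D@[-np.sin(a),np.cos(a)],"overhang",-(D@[np.cos(a),np.sin(a)])-.11+.045,"dyaw",np.degrees(p[2]-a),e1,e2)
E
```

```text
side rel x,y -0.0929155927429945 -0.105909141235399 overhang 0.027915592742994502 dyaw 0.4618361843034687 0.4987758373118254 1.236329223721384
top rel x,y -0.09431784508477115 -0.10550765267762605 overhang 0.029317845084771144 dyaw -0.009284501530297832 0.3484327316311919 0.5523454199662297
```

```bash
python3 -c "
from rig import bot
print(bot.hand_in())"
```

```text
the job is handed in; nothing more can be done
None
```

I pushed the larger white plate out over the riser's front edge and handed the job in at about 19 s. It sticks out about 29 mm, slightly short of 30 mm. I left that last millimetre because it is within the measuring error.

**How it went:** I pushed it from behind with both fingers open to 60 mm, which also turned it square. That turn carried the plate about 10 mm sideways, so I pushed it back from its left side with the fingers shut. The last 7 mm or so was pushed from behind again.

**Last checks (gripper clear of everything):**

| Check | Top camera | Side camera |
|---|---|---|
| Overhang | 29.2 mm (edge lines), 29.3 mm (corners) | 27.9 mm |
| Out of square | about 0.01° | about 0.5° |

- **Disagreement:** the two cameras differ by about 1.4 mm and 0.5°. I trust the top view more, because the side corners fitted less well.
- **Sideways position:** the plate's centre is within about 1 mm of where it started.
- **Other objects:** the small plate and the bottle show at the same pixels as before. I did not re-measure the cups, the tape or the blue look-alike; the arm's path kept clear of them.
- **Forces:** the readings between moves stayed below about 2 N.

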